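# Tip the loose nuts down the chute into the nut bin

### The arm

A 7-joint arm with a two-finger parallel gripper is mounted at the origin on the work surface. World frame = base frame: x ahead of the robot, y to its left, z up, the work surface at z = 0. Lengths are in m, angles in rad, forces in N, time in s.
With the tool pointing down it reaches from about 0.4 to 0.875 m from the base axis. Payload 4.4 kg.
Tool frame: the origin (TCP) lies on the centre line of the jaws, within the pads' length; the fingertips stand robot.tips_ahead ahead of it and the grasp point (between the pads) lies 5 mm behind it (robot.tips_ahead is the distance from the TCP to the fingertips, in m); z points along the fingers, y is the line along which they close (so a half turn about z gives the same grasp; the last joint's range is limited). The gripper opens to 85 mm and grips with 20 to 120 N. Pads are 22 mm wide; open, the fingers measure 114 mm over their backs; the gripper's body (76 mm by 85 mm) begins 54 mm behind the grasp point. The pads swing forward as they close: fully open they stand 13 mm farther back than shut.
Start: joints at [-1.224, 0.628, 0.038, 1.517, -0.027, 0.996, -0.02], TCP at [0.261, 0.595, 0.245] pointing down, gripper open.
Joint ranges: [-3.06, 3.06], [-0.37, 2.12], [-1.25, 1.32], [0.18, 2.47], [-1.1, 4.24], [0.23, 1.98], [-2.94, 2.94]. Speed limits (rad/s): [2.57, 2.57, 3.14, 3.14, 3.14, 3.14, 3.14].

### API

Orientations are given as a unit quaternion [w, x, y, z].
In Python, from bench import robot gives the robot as it stands.
- The arm moves only by the tool move_arm, never from a script. Its arguments are lists of equal length, an entry for each row: "linear": the shift along the tool's x, y, z in cm, a list of three; "angular": the turn, a rotation vector about the tool's x, y, z in degrees, a list of three; "grip": the opening, from -1 (shut) to 1 (fully open). In form: {"linear": [[dx, dy, dz], ...], "angular": [[rx, ry, rz], ...], "grip": [grip, ...]}. A call has 1 to 20 rows; each row is the pose to reach, as a shift and turn from the pose commanded when the call began, along the tool's axes at that moment; what a row does not reach only later rows make up. A row lasts 1/10 s, in which the tool goes at most 50 mm and 8.59 degrees, less where a joint would pass 70% of its speed; a pose out of reach is approached as far as the arm can. A call with a gripper value outside its range is refused whole. The fingers move at their own pace and stop on an object; the grip force is fixed at half the most. Time passes only in rows, so rows that repeat a pose let the fingers close. It gives the time, the measured TCP pose, the force, the opening and the grip force at its end, in the units of the state.
- robot.get_obs(): the state, without advancing time (a new reading comes with each control period).
- robot.camera(name): name is "side" or "top" or "wrist"; returns a dict with "img" (384x512x3 uint8, red, green, blue), "fx", "fy", "cx", "cy" (pixels), "xyz" and "attitude" of the camera in the world. Camera axes: x right, y down, z forward; pixel columns grow to the right and rows downward; lengths in m; the calibration is good to about 2 mm. A picture is of the moment at which its call begins. There is no depth.
- robot.job_done(): hands the job in; it is judged then, once.
Trained networks look in the newest picture that a camera, given by its name, has taken for a name from the list of things; names that differ only in an ending like _2 or _b are one class to them, and where a whole thing is asked for, a point or a joint stands for the part that bears it (a point fixed in the world has none). Each returns a list of dicts, best first, with "p" (0 to 1); they miss things now and then, are a little off and sometimes report something else, mostly with a low value. They report only what shows in the picture. A call takes as long as a camera call. They do not tell look-alikes from the thing itself.
- robot.recognise(label, camera): "point" ([x, y, z] in m, in world coordinates, good to about 4 mm: the middle of the surface that is visible of it).
- robot.pinpoint(label, camera): "point" ([x, y, z] in m, in world coordinates, good to about 4 mm: a listed point, or the origin of a listed thing).
The state is a dict: "clock": time; "joints": joint angles; "joint_vel": joint speeds; "effort": joint torques, N m; "position": TCP position; "ee_rot": TCP orientation; "wrist_force": force on the tool from outside, world axes, zero at the start; "wrist_torque": the same for the moment, N m; "finger_gap": finger opening in m; "gripper_force": force on a finger pad.
Only numpy, scipy, OpenCV 4.12 (cv2) and the standard library are available. Lean on these libraries where they do the work, as an engineer would, in place of code of your own. Each camera call takes 0.05 s, during which the arm holds its last target. There are 200 camera calls.

### The job

Pick up the sheet-metal chute with the three nuts in it and rest the underside of its open end lightly on the low front edge of the nut bin's filler, between the two cheeks, with the chute still about level. Keeping that end resting gently on the edge, tip the chute up steeply so that all three nuts slide through the filler into the bin; then set the empty chute down flat on the bench and let go. Never press hard on the filler, and leave the other things on the bench where they are.

Things in the scene. Friction and masses are not known exactly. Their poses are not given: they have to be found in the camera images.
- chute: Loose folded sheet-metal trough, 220 mm long, 42 wide, side walls 30 high, sheet 3 mm (36 mm clear inside), 200 to 340 g, flat on the bench. Origin: centre of its underside. Own x runs along the trough to its OPEN end, the nose (x = +110 mm); the rear (x = -110) is closed; z up. Nuts pass freely under its grip bar
- nose (a point): middle of the lower edge of the chute's open end (chute frame x = +110, y = 0, z = 0 mm); axes as the chute's
- handle (a point): centre of the dark grip bar that bridges the chute (chute frame x = -10, y = 0, z = 60 mm): 14 mm thick along the chute's x, 42 mm long along y, 30 mm high (z 45 to 75). Pinch it from above, the fingers closing along the chute's x. Axes as the chute's
- filler (a point): Point on the lid at the filler axis (bin frame 0, 0, 80 mm), axes as the bin. Filler inside: 56 mm (x) by 46 mm (y), walls 4. Its front wall (x -32 to -28 mm) is the low edge; cheeks and back wall stand 35 mm higher. The chute enters along +x, nose tip at about x = -8. The low edge is rigid and set 90 to 130 mm above the bench, NOT in the readings: it must be felt or seen
- nut1: steel hex nut, 24 mm across flats, 13 mm high, 34 g, lying flat inside the chute near its closed rear; origin at the centre of its underside as built, 3 mm above the chute's underside. Zinc plated: it begins to slide when the chute is tipped about 14 to 20 degrees
- nut2: steel hex nut, 24 mm across flats, 13 mm high, 34 g, lying flat inside the chute near its closed rear; origin at the centre of its underside as built, 3 mm above the chute's underside. Zinc plated: it begins to slide when the chute is tipped about 14 to 20 degrees
- nut3: steel hex nut, 24 mm across flats, 13 mm high, 34 g, lying flat inside the chute near its closed rear; origin at the centre of its underside as built, 3 mm above the chute's underside. Zinc plated: it begins to slide when the chute is tipped about 14 to 20 degrees
- hopper: Nut bin fixed to the bench: clear plastic box 130 mm (own x) by 110 mm (own y), 80 mm high, with a closed grey lid. Origin: centre of its underside, z up. From the lid rises the filler, an upright square steel tube (see filler)
- wrench: bystander: open-end wrench, 190 mm long, lying flat; origin at its underside or, for tools, in the tool. Leave it alone
- screwdriver: bystander: screwdriver, 200 mm long, lying; origin at its underside or, for tools, in the tool. Leave it alone
- flange: bystander: dark steel ring, 104 mm outside, 18 mm high; origin at its underside or, for tools, in the tool. Leave it alone
- oil_bottle: bystander: white plastic bottle, 60 mm diameter, 150 mm high, standing; origin at its underside or, for tools, in the tool. Leave it alone
- bushing: bystander: brass cylinder, 34 mm diameter, 30 mm high, standing; origin at its underside or, for tools, in the tool. Leave it alone
- half_collar: bystander: red C-shaped bar, about 106 mm across, 16 mm thick, lying; origin at its underside or, for tools, in the tool. Leave it alone
- gasket_plate: bystander: square steel plate with holes, 110 mm, 6 mm thick, lying; origin at its underside or, for tools, in the tool. Leave it alone
Mind the look-alikes: they are no part of the job. Leave any turquoise look-alike of the chute alone. There is more than one size of the hopper; the one meant has the size given above.

How it is judged:
By the outcome, as a careful person would: the job done as asked, in the order asked, and still so for the second after the job is handed in, with the robot touching nothing.
It also fails if it takes over 72 s, if anything falls off the work surface, if the arm or the gripper's body presses on something with over 40 N, if the wrist force passes 120 N, or if a joint passes its speed limit or range.

## Working session

There is one attempt and no reset: what is moved stays moved. The work goes in short steps, Python scripts to look and compute and a tool call to move; the robot and the scene stay as the last step left them, time stands still between calls to the robot, and variables do not carry over. Pictures are saved under pics/ and viewed, at most 10 in all, crops included, and the job is handed in when it is done.

Besides the shell and the picture viewer there is one more tool, called after "Request:" as name(argument=value, ...) on one line, values as JSON. move_arm: Moves the arm, as the interface text tells. Its arguments: {"type":"object","properties":{"linear":{"type":"array"},"angular":{"type":"array"},"grip":{"type":"array"}},"required":["linear","angular","grip"]}

```bash
ls; mkdir -p pics
cat > h.py <<'E'
import numpy as np, cv2
from scipy.spatial.transform import Rotation as R
from bench import robot
def q(w): return R.from_quat([w[1],w[2],w[3],w[0]])
E
python3 - <<'E'
from h import *
o=robot.get_obs(); print(o, getattr(robot,'tips_ahead',None))
for n in("top","side"):
    c=robot.camera(n); cv2.imwrite(f"pics/{n}0.png",c["img"][:,:,::-1]); print(n,{k:v for k,v in c.items() if k!="img"})
    for l in("chute","nose","handle","filler","hopper","nut1"):
        for f in("recognise","pinpoint"):
            print(l,f,[(np.round(d["point"],3).tolist(),round(d["p"],2)) for d in getattr(robot,f)(l,n)[:4]])
print(robot.get_obs()["clock"])
E
```

```text
pics
{'clock': 0.0, 'joints': array([-1.22381284,  0.62931823,  0.03844178,  1.51839546, -0.02698519,
        0.99631061, -0.01998763]), 'joint_vel': array([-0.00086153, -0.00339557, -0.0004473 ,  0.00015594,  0.00011806,
        0.00056349,  0.00025761]), 'effort': array([ 6.63465180e-04, -5.63405585e+01,  1.22617945e+00, -1.93450713e+01,
        1.09165601e-02,  1.06919889e-02,  1.36793659e-05]), 'position': array([0.26048509, 0.5948514 , 0.24439838]), 'ee_rot': array([-1.78023248e-04,  2.04919703e-01,  9.78778320e-01, -9.40104987e-04]), 'wrist_force': array([ 0.1117049 ,  0.38150766, -0.25854334]), 'wrist_torque': array([-0.00423786, -0.02373141,  0.00576695]), 'gripper_force': 0.0, 'finger_gap': 0.08551527233398089} 0.014
top {'fx': 360.35815875290814, 'fy': 360.35815875290814, 'cx': 251.24202842503232, 'cy': 190.01330493072626, 'xyz': array([0.39625205, 0.01472181, 1.07236393]), 'attitude': array([ 0.058957  , -0.70060988,  0.70926322, -0.05114248])}
chute recognise [([0.313, -0.136, 0.005], 0.89), ([0.564, -0.188, 0.007], 0.72)]
chute pinpoint [([0.558, -0.198, 0.0], 0.85), ([0
[... 1624 characters left out ...]
138, 0.016], 0.93)]
handle pinpoint [([0.557, -0.204, 0.06], 0.9), ([0.309, -0.131, 0.059], 0.64)]
filler recognise [([0.522, 0.17, 0.082], 0.82), ([0.345, 0.198, 0.05], 0.58)]
filler pinpoint [([0.543, 0.201, 0.079], 0.85), ([0.351, 0.222, 0.056], 0.79), ([0.701, 0.254, -0.003], 0.71), ([0.49, 0.426, 0.0], 0.33)]
hopper recognise [([0.517, 0.174, 0.084], 0.65), ([0.347, 0.199, 0.054], 0.56)]
hopper pinpoint [([0.542, 0.202, 0.003], 0.66), ([0.357, 0.221, -0.002], 0.62)]
nut1 recognise [([0.53, -0.252, 0.017], 0.58), ([0.541, -0.227, 0.017], 0.49), ([0.523, -0.274, 0.014], 0.41)]
nut1 pinpoint [([0.532, -0.246, 0.001], 0.63), ([0.546, -0.224, 0.003], 0.53), ([0.52, -0.274, 0.003], 0.37)]
1.3
```

View pics/top0.png

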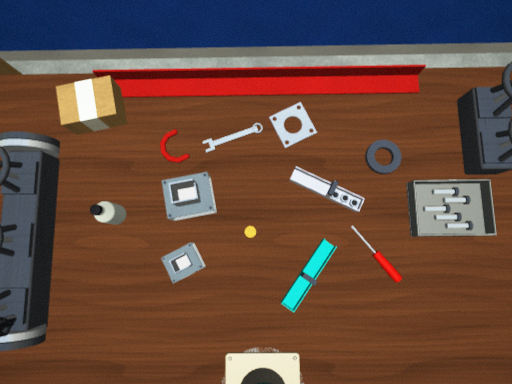

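View pics/side0.png

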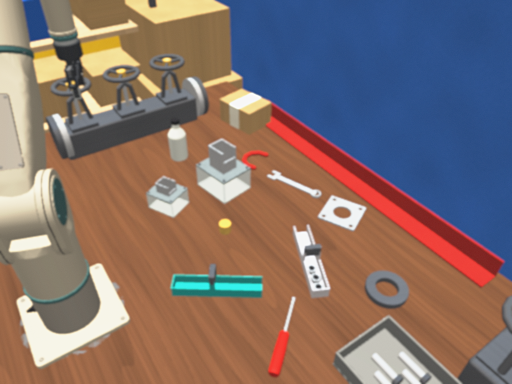

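Candidates: for the chute, grey with nuts at top px (327,188) and a turquoise look-alike at (309,275). For the hopper, large at (189,196) and small at (183,262). By the description I choose the grey chute and the large hopper. I'll check both in one close crop.

Run:
```python
import cv2,numpy as np
t=cv2.imread("pics/top0.png");s=cv2.imread("pics/side0.png")
f=lambda im,x,y,w,h:cv2.resize(im[y:y+h,x:x+w],(400,300),interpolation=cv2.INTER_CUBIC)
a=np.vstack([np.hstack([f(t,150,165,80,60),f(s,190,136,80,60)]),np.hstack([f(t,280,156,96,72),f(s,260,220,112,84)])])
cv2.imwrite("pics/crop1.png",a)
```

```text
(no output)
```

View pics/crop1.png

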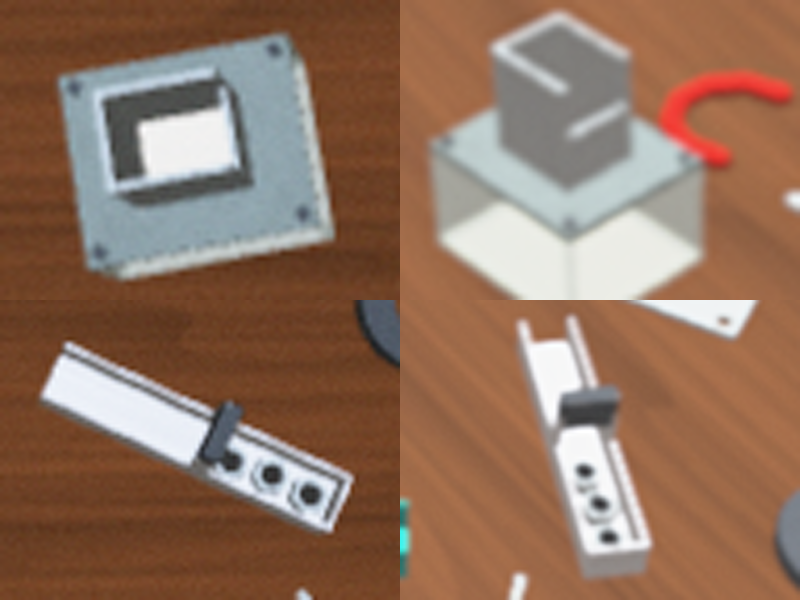

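The crop confirms the choice. The grey chute holds three nuts by its rear (top px 337–360, right end), with its nose upper left at about (292,172). The large hopper's low edge faces image-right (world -y) at about top px (198,190). Next I'll check the wrist camera mount so I can measure the hopper from close up.

```bash
cat >> h.py <<'E'
def tool():
    o=robot.get_obs(); return np.array(o["position"]),q(o["ee_rot"]),o
def to(p,Rt):
    """shift(cm)/turn(deg) in current tool frame to reach pose p,Rt"""
    P,Q,o=tool(); return np.round(Q.inv().apply(np.array(p)-P)*100,2).tolist(), np.round(np.degrees((Q.inv()*Rt).as_rotvec()),2).tolist()
def down(yaw):
    "tool down with tool y along yaw direction (deg)"
    y=np.array([np.cos(np.radians(yaw)),np.sin(np.radians(yaw)),0]); z=np.array([0,0,-1.]); return R.from_matrix(np.c_[np.cross(y,z),y,z])
def pix(c,X):
    v=q(c["attitude"]).inv().apply(np.atleast_2d(X)-c["xyz"]); return np.c_[c["fx"]*v[:,0]/v[:,2]+c["cx"],c["fy"]*v[:,1]/v[:,2]+c["cy"]]
def ray(c,uv,z):
    "uv pixel to world at height z"
    uv=np.atleast_2d(uv).astype(float); d=q(c["attitude"]).apply(np.c_[(uv[:,0]-c["cx"])/c["fx"],(uv[:,1]-c["cy"])/c["fy"],np.ones(len(uv))]); return c["xyz"]+d*((z-c["xyz"][2])/d[:,2])[:,None]
E
python3 - <<'E'
from h import *
P,Q,o=tool(); c=robot.camera("wrist")
print("tool y",Q.apply([0,1,0]),"x",Q.apply([1,0,0]))
print("cam in tool",Q.inv().apply(c["xyz"]-P),(Q.inv()*q(c["attitude"])).as_matrix().round(3),c["fx"],c["cx"],c["cy"])
t=robot.camera("top")
s=np.array([[75,88],[273,50],[305,213],[98,250]])/5-.4+[150,165]
w=ray(t,s,.08);print("screws",w.round(4),w.mean(0))
for a,b in((1,0),(2,3)): d=w[b]-w[a];print(np.degrees(np.arctan2(d[1],d[0])),np.linalg.norm(d))
for a,b in((0,3),(1,2)): d=w[a]-w[b];print(np.degrees(np.arctan2(d[1],d[0]))+90,np.linalg.norm(d))
for yaw in(100,-80): print(yaw,to([.54,.12,.32],down(yaw)))
E
```

```text
tool y [ 4.01239686e-01  9.15973097e-01 -1.07343411e-05] x [-9.15973097e-01  4.01239686e-01  2.89595211e-05]
cam in tool [ 0.07648309  0.00037043 -0.12682029] [[-0.    -0.954 -0.299]
 [ 1.    -0.    -0.   ]
 [ 0.    -0.299  0.954]] 278.44469481679886 254.78498864219955 191.56922740806132
screws [[0.5777 0.2677 0.08  ]
 [0.5979 0.1566 0.08  ]
 [0.5055 0.138  0.08  ]
 [0.4864 0.2525 0.08  ]] [0.54187663 0.20368466 0.08      ]
100.30874100182646 0.11290160132616955
99.4764518712445 0.11611542370166716
99.418179697733 0.09247874205966607
101.38219311948856 0.09417075308833693
100 ([-44.65, -32.34, -7.47], [0.0, 0.0, -33.65])
-80 ([-44.65, -32.34, -7.47], [0.0, -0.0, 146.35])
```

Run:
```python
from h import *
print(to([.60,.21,.30],down(100)))
```

```text
([-46.54, -21.69, -5.47], [0.0, 0.0, -33.65])
```

Request:
move_arm(linear=[[-10, -5, -5], [-20, -10, -5.5], [-30, -15, -5.5], [-40, -19, -5.5], [-46.5, -21.7, -5.5], [-46.5, -21.7, -5.5], [-46.5, -21.7, -5.5], [-46.5, -21.7, -5.5], [-46.5, -21.7, -5.5], [-46.5, -21.7, -5.5], [-46.5, -21.7, -5.5], [-46.5, -21.7, -5.5], [-46.5, -21.7, -5.5], [-46.5, -21.7, -5.5]], angular=[[0, 0, 0], [0, 0, -8], [0, 0, -16], [0, 0, -24], [0, 0, -30], [0, 0, -33.7], [0, 0, -33.7], [0, 0, -33.7], [0, 0, -33.7], [0, 0, -33.7], [0, 0, -33.7], [0, 0, -33.7], [0, 0, -33.7], [0, 0, -33.7]], grip=[1, 1, 1, 1, 1, 1, 1, 1, 1, 1, 1, 1, 1, 1])

```text
clock: 2.8
position: [0.5982, 0.2125, 0.3002]
ee_rot: [-0.001, -0.089, 0.996, 0.001]
wrist_force: [0.3, 0.1, -0.4]
finger_gap: 0.0853
gripper_force: 0.0
```

Run:
```python
from h import *
import pickle
c=robot.camera("wrist"); pickle.dump(c,open("w1.pkl","wb"))
P,Q,o=tool();print(P,o["clock"],o["joints"].round(2))
for l in("filler","hopper"): print(l,[(np.round(d["point"],4).tolist(),round(d["p"],2)) for d in robot.pinpoint(l,"wrist")[:3]])
ctr=np.array([.5419,.2037,.08]);u,v=pix(c,ctr)[0];print(u,v)
x0=int(np.clip(u-100,0,312));y0=int(np.clip(v-75,0,234));print(x0,y0)
im=c["img"][:,:,::-1];cv2.imwrite("pics/w1.png",cv2.resize(im[y0:y0+150,x0:x0+200],(800,600),interpolation=cv2.INTER_CUBIC))
```

```text
[0.59827512 0.21241813 0.30030701] 2.85 [-0.34  0.56 -0.08  1.49  0.05  1.1   1.32]
filler [([0.5408, 0.1993, 0.0775], 0.66)]
hopper [([0.54, 0.2021, 0.0006], 0.71)]
255.4539088266257 121.1135607614885
155 46
```

View pics/w1.png

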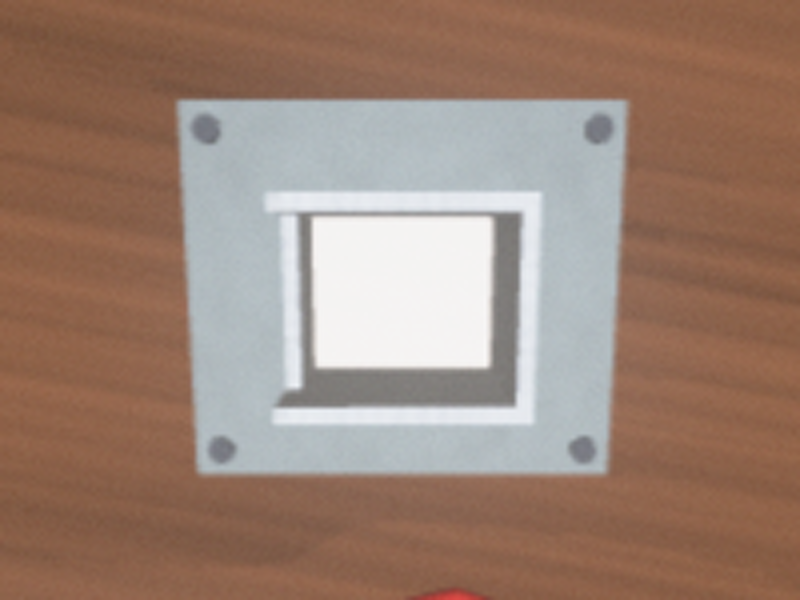

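The crop shows the lid corners at crop px (178,100), (629,100), (607,474), (198,474). The tube's rim is at (265,193)–(533,424), and the low edge on the left runs (281,213)–(302,388). I'll fit the bin pose and the edge height to these.

Run:
```python
from h import *
import pickle
from scipy.optimize import least_squares
c=pickle.load(open("w1.pkl","rb"))
M=[(-65,55,0,178,100),(65,55,0,629,100),(65,-55,0,607,474),(-65,-55,0,198,474),
(-32,27,2,265,193),(32,27,2,542,192),(32,-27,2,533,424),(-32,-27,2,273,424),(28,23,2,522,213),(28,-23,2,516,406),
(-32,-23,1,286,391),(-28,-23,1,302,389)]
M=np.array(M,float); uv=M[:,3:]/4-.375+[155,46]
def w(p):
    z=np.where(M[:,2]==0,.08,np.where(M[:,2]==1,p[3],p[3]+.035))
    X=np.c_[M[:,:2]/1e3,np.zeros(len(M))]; Y=R.from_euler("z",p[2]).apply(X)+[p[0],p[1],0]; Y[:,2]=z
    return Y
for dz in(0,.002):
    cc=dict(c);cc["xyz"]=c["xyz"]+[0,0,dz]
    s=least_squares(lambda p:(pix(cc,w(p))-uv).ravel(),[.54,.2,1.75,.11]);J=np.linalg.inv(s.jac.T@s.jac)
    print(s.x.round(4),np.degrees(s.x[2]),np.sqrt(2*s.cost/len(s.fun)),np.sqrt(np.diag(J))*.3); print(s.fun.reshape(-1,2).round(2).tolist())
# chute from top+side crop
P,Q,o=tool()
nose=np.array([.613,-.0975]);cen=np.array([.558,-.1965]);d=nose-cen;print(np.degrees(np.arctan2(d[1],d[0])))
print(to([.557,-.24,.25],down(61)))
```

```text
[0.5403 0.2032 1.749  0.1175] 100.21102740681782 0.2664625156900324 [9.40942881e-05 9.16256602e-05 1.62740524e-03 7.18394339e-04]
[[-0.4, -0.27], [-0.07, -0.24], [0.11, 0.35], [-0.21, 0.35], [0.21, -0.04], [-0.31, 0.23], [-0.12, 0.05], [0.17, 0.05], [0.25, -0.49], [0.22, 0.5], [0.22, -0.43], [-0.16, 0.07]]
[0.5403 0.2032 1.749  0.1195] 100.2111961139612 0.23492543759211104 [9.42610164e-05 9.17664402e-05 1.63312064e-03 7.18636016e-04]
[[-0.07, -0.07], [-0.41, -0.03], [-0.17, 0.03], [0.07, 0.03], [0.21, -0.03], [-0.31, 0.24], [-0.12, 0.06], [0.17, 0.05], [0.25, -0.49], [0.21, 0.51], [0.22, -0.42], [-0.16, 0.08]]
60.94539590092288
([12.11, -43.74, 5.01], [0.03, -0.03, 39.21])
```

Request:
move_arm(linear=[[1, -5, 0], [2, -10, 0], [4, -15, 0], [6, -22, 1], [8, -30, 3], [8, -38, 5], [8, -43, 5], [8, -43, 5], [8, -43, 5], [8, -43, 5], [8, -43, 5], [8, -43, 5], [8, -43, 5]], angular=[[0, 0, 5], [0, 0, 10], [0, 0, 15], [0, 0, 20], [0, 0, 27], [0, 0, 34], [0, 0, 39.2], [0, 0, 39.2], [0, 0, 39.2], [0, 0, 39.2], [0, 0, 39.2], [0, 0, 39.2], [0, 0, 39.2]], grip=[1, 1, 1, 1, 1, 1, 1, 1, 1, 1, 1, 1, 1])

```text
clock: 4.25
position: [0.5965, -0.2248, 0.2506]
ee_rot: [0.0, 0.25, 0.968, 0.001]
wrist_force: [0.4, -0.6, 0.3]
finger_gap: 0.0853
gripper_force: 0.0
```

Run:
```python
from h import *
import pickle
c=robot.camera("wrist"); pickle.dump(c,open("w2.pkl","wb"))
P,Q,o=tool();print(P,o["clock"],o["joints"].round(2),o["wrist_force"])
for l in("handle","nose","chute","nut1"): print(l,[(np.round(d["point"],4).tolist(),round(d["p"],2)) for d in robot.pinpoint(l,"wrist")[:4]])
u,v=pix(c,[.558,-.197,.03])[0];print(u,v)
x0=int(np.clip(u-120,0,272));y0=int(np.clip(v-90,0,204));print(x0,y0)
im=c["img"][:,:,::-1];cv2.imwrite("pics/w2.png",cv2.resize(im[y0:y0+180,x0:x0+240],(800,600),interpolation=cv2.INTER_CUBIC))
```

```text
[ 0.59643155 -0.22506285  0.25066685] 4.3 [ 0.24  0.61  0.12  1.55 -0.08  0.99  1.46] [0.00372816 1.01858172 0.62136488]
handle [([0.5561, -0.207, 0.0584], 0.87)]
nose [([0.6098, -0.0984, -0.0018], 0.84), ([0.4063, -0.1969, 0.0044], 0.8)]
chute []
nut1 [([0.523, -0.2693, 0.0001], 0.79), ([0.5425, -0.2246, 0.0035], 0.77), ([0.5322, -0.2496, 0.0019], 0.74)]
258.89289496539686 129.41604074801222
138 39
```

View pics/w2.png

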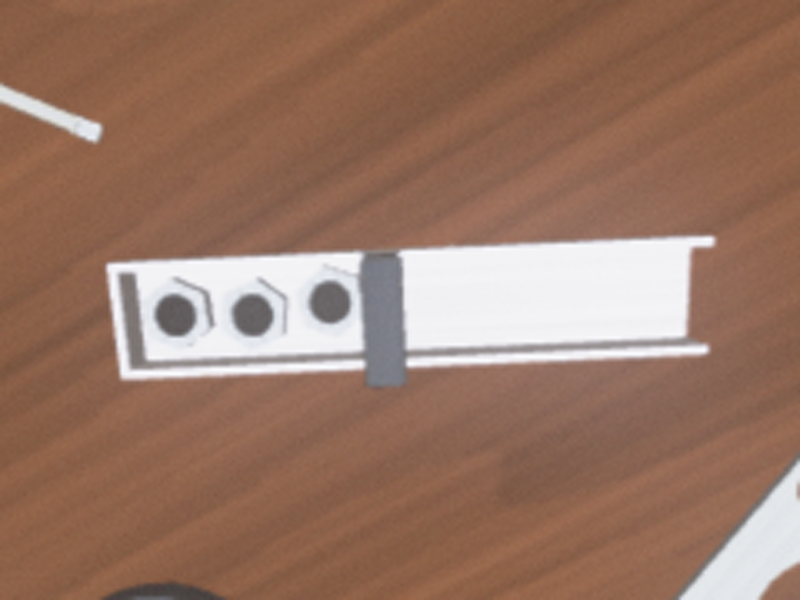

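The crop shows the chute's wall-top corners at crop px (107,264), (122,379), (714,237), (709,353). The grip bar's top face is at (362–405, 256–387), and the three nuts are at (176,315), (254,315), (330,300). I'll fit its pose.

Run:
```python
from h import *
import pickle
from scipy.optimize import least_squares
c=pickle.load(open("w2.pkl","rb"))
M=np.array([(-110,21,30,107,264),(-110,-21,30,122,379),(110,21,30,714,237),(110,-21,30,709,353),(-17,-21,75,367,387),(-3,-21,75,405,386),(-17,21,75,362,257),(-3,21,75,402,255)],float)
uv=M[:,3:]*.3-.35+[138,39]
w=lambda p:R.from_euler("z",p[2]).apply(M[:,:3]/1e3)+[p[0],p[1],0]
s=least_squares(lambda p:(pix(c,w(p))-uv).ravel(),[.558,-.197,1.06])
yaw=np.degrees(s.x[2]);print(s.x.round(4),yaw,s.fun.reshape(-1,2).round(2).tolist())
h=R.from_euler("z",s.x[2]).apply([-.010,0,.060])+[s.x[0],s.x[1],0];print("handle",h)
print(to([h[0],h[1],.15],down(yaw)),to([h[0],h[1],.056],down(yaw)))
P,Q,o=tool();print(o["position"],q(o["ee_rot"]).as_matrix().round(4).tolist())
```

```text
[ 0.5614 -0.1956  1.108 ] 63.48350414313977 [[-0.25, -0.27], [-0.24, -0.12], [0.54, -0.31], [-0.06, 0.09], [-0.41, 0.61], [0.98, 0.36], [-0.94, -0.14], [0.4, -0.13]]
handle [ 0.55691131 -0.20454447  0.06      ]
([4.49, 0.01, 10.05], [0.01, 0.01, -2.57]) ([4.49, 0.01, 19.45], [0.01, 0.01, -2.57])
[ 0.59606737 -0.22650524  0.25053551] [[-0.8739, 0.4861, 0.0003], [0.4861, 0.8739, 0.0001], [-0.0002, 0.0002, -1.0]]
```

Request:
move_arm(linear=[[2, 0, 4], [4, 0, 8], [4.5, 0, 12], [4.5, 0, 14], [4.5, 0, 14], [4.5, 0, 14], [4.5, 0, 14], [4.5, 0, 14]], angular=[[0, 0, -1], [0, 0, -2.6], [0, 0, -2.6], [0, 0, -2.6], [0, 0, -2.6], [0, 0, -2.6], [0, 0, -2.6], [0, 0, -2.6]], grip=[1, 1, 1, 1, 1, 1, 1, 1])

```text
clock: 5.3
position: [0.5577, -0.2058, 0.1119]
ee_rot: [0.002, 0.23, 0.973, -0.0]
wrist_force: [0.2, -0.4, 0.1]
finger_gap: 0.0853
gripper_force: 0.0
```

Run:
```python
from h import *
P,Q,o=tool();print(P,o["clock"]);print(to([.5569,-.2045,.057],down(63.48)))
```

```text
[ 0.55773767 -0.20579974  0.11189423] 5.3
([0.15, 0.08, 5.49], [0.02, 0.17, -0.04])
```

Request:
move_arm(linear=[[0.1, 0.1, 2], [0.1, 0.1, 4], [0.1, 0.1, 5.5], [0.1, 0.1, 5.5], [0.1, 0.1, 5.5], [0.1, 0.1, 5.5], [0.1, 0.1, 5.5], [0.1, 0.1, 5.5], [0.1, 0.1, 5.5], [0.1, 0.1, 5.5], [0.1, 0.1, 5.5], [0.1, 0.1, 5.5], [0.1, 0.1, 5.5], [0.1, 0.1, 5.5], [0.1, 0.1, 5.5], [0.1, 0.1, 5.5], [0.1, 0.1, 5.5], [0.1, 0.1, 5.5], [0.1, 0.1, 5.5], [0.1, 0.1, 5.5]], angular=[[0, 0, 0], [0, 0, 0], [0, 0, 0], [0, 0, 0], [0, 0, 0], [0, 0, 0], [0, 0, 0], [0, 0, 0], [0, 0, 0], [0, 0, 0], [0, 0, 0], [0, 0, 0], [0, 0, 0], [0, 0, 0], [0, 0, 0], [0, 0, 0], [0, 0, 0], [0, 0, 0], [0, 0, 0], [0, 0, 0]], grip=[1, 1, 1, 1, 1, -1, -1, -1, -1, -1, -1, -1, -1, -1, -1, -1, -1, -1, -1, -1])

```text
clock: 7.3
position: [0.5564, -0.2042, 0.0556]
ee_rot: [0.0, 0.23, 0.973, -0.0]
wrist_force: [-0.6, -0.1, 6.0]
finger_gap: 0.0131
gripper_force: 59.5
```

Run:
```python
from h import *
P,Q,o=tool();print(P,o["clock"],o["wrist_force"],o["gripper_force"],o["finger_gap"],Q.as_matrix().round(4).tolist())
```

```text
[ 0.55635083 -0.20418708  0.05564329] 7.3 [-0.63985333 -0.06537316  5.95111491] 59.462791085243225 0.01307185859349618 [[-0.8945, 0.4471, 0.0006], [0.4471, 0.8945, -0.0003], [-0.0006, 0.0, -1.0]]
```

Request:
move_arm(linear=[[0, 0, -0.3], [0, 0, -1], [0, 0, -2], [0, 0, -3.5], [0, 0, -5], [0, 0, -7], [0, 0, -9], [0, 0, -11], [0, 0, -13], [0, 0, -15], [0, 0, -16.5], [0, 0, -17.5], [0, 0, -18], [0, 0, -18]], angular=[[0, 0, 0], [0, 0, 0], [0, 0, 0], [0, 0, 0], [0, 0, 0], [0, 0, 0], [0, 0, 0], [0, 0, 0], [0, 0, 0], [0, 0, 0], [0, 0, 0], [0, 0, 0], [0, 0, 0], [0, 0, 0]], grip=[-1, -1, -1, -1, -1, -1, -1, -1, -1, -1, -1, -1, -1, -1])

```text
clock: 8.7
position: [0.5563, -0.2041, 0.2361]
ee_rot: [0.001, 0.23, 0.973, -0.0]
wrist_force: [0.3, 0.7, -4.4]
finger_gap: 0.0135
gripper_force: 58.5
```

Run:
```python
from h import *
P,Q,o=tool();print(P,o["clock"],o["wrist_force"],o["wrist_torque"],o["gripper_force"],Q.as_matrix().round(4).tolist())
print(to([.5630,.0772,.2356],down(100.21)))
```

```text
[ 0.55627113 -0.20406096  0.23606384] 8.7 [ 0.31989622  0.71441186 -4.37672607] [ 0.05275553 -0.04091959 -0.02456386] 58.46508264541626 [[-0.8945, 0.447, 0.0011], [0.447, 0.8945, -0.0003], [-0.0011, 0.0002, -1.0]]
([11.97, 25.46, 0.04], [-0.01, 0.07, -36.76])
```

Request:
move_arm(linear=[[0.1, 0.2, 0], [0.3, 0.7, 0], [0.7, 1.6, 0], [1.2, 2.6, 0], [1.9, 4.0, 0], [2.6, 5.5, 0], [3.4, 7.2, 0], [4.2, 9.0, 0], [5.1, 10.8, 0], [6.0, 12.7, 0], [6.9, 14.6, 0], [7.8, 16.5, 0], [8.6, 18.3, 0], [9.4, 20.0, 0], [10.1, 21.5, 0], [10.7, 22.8, 0], [11.2, 23.9, 0], [11.6, 24.7, 0], [11.9, 25.3, 0], [12.0, 25.5, 0]], angular=[[0, 0, 0], [0, 0, -1], [0, 0, -2.2], [0, 0, -3.8], [0, 0, -5.7], [0, 0, -8], [0, 0, -10.4], [0, 0, -13], [0, 0, -15.6], [0, 0, -18.4], [0, 0, -21.2], [0, 0, -23.8], [0, 0, -26.4], [0, 0, -28.8], [0, 0, -31], [0, 0, -33], [0, 0, -34.6], [0, 0, -35.8], [0, 0, -36.5], [0, 0, -36.8]], grip=[-1, -1, -1, -1, -1, -1, -1, -1, -1, -1, -1, -1, -1, -1, -1, -1, -1, -1, -1, -1])

```text
clock: 10.7
position: [0.5628, 0.0783, 0.2353]
ee_rot: [-0.0, -0.09, 0.996, 0.0]
wrist_force: [0.2, 0.3, -3.3]
finger_gap: 0.0133
gripper_force: 58.5
```

Run:
```python
from h import *
import pickle
c=robot.camera("wrist"); pickle.dump(c,open("w3.pkl","wb"))
P,Q,o=tool();print(P,o["clock"],o["wrist_force"],o["wrist_torque"],to([.5630,.0772,.2356],down(100.21)))
cv2.imwrite("pics/w3.png",cv2.resize(c["img"][:,:,::-1],(800,600),interpolation=cv2.INTER_CUBIC))
```

```text
[0.56276011 0.07821798 0.23525514] 10.75 [-0.4376277   0.69590304 -3.49304269] [ 0.01432331 -0.03607349 -0.00858438] ([-0.01, -0.1, -0.03], [0.01, -0.0, 0.09])
```

View pics/w3.png

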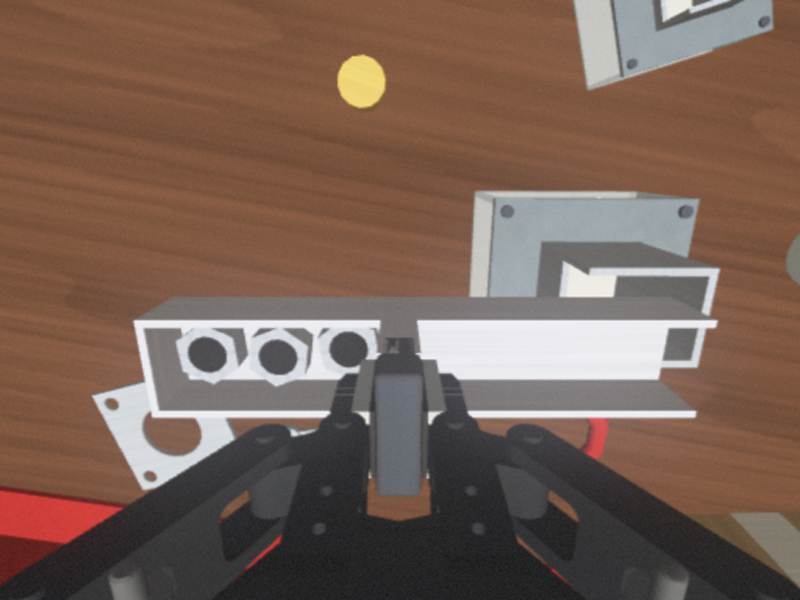

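The view shows the chute in hand with three nuts at the rear (210,354), (277,356), (348,348). Its nose (wall tops (717,322) and (695,417)) is over the filler, and the filler's back wall shows at (699–718, 269–367). Next I'll fit the chute pose in the hand.

Run:
```python
from h import *
import pickle
from scipy.optimize import least_squares
c=pickle.load(open("w3.pkl","rb"))
M=np.array([(-110,21,30,135,320),(-110,-21,30,153,417),(110,21,30,717,322),(110,-21,30,695,417),(110,-18,3,660,379),(-107,18,30,146,327),(-107,-18,30,161,411)],float)
uv=M[:,3:]/1.5625-.18
w=lambda p:R.from_euler("ZYX",[p[3],p[4],p[5]]).apply(M[:,:3]/1e3)+p[:3]
s=least_squares(lambda p:(pix(c,w(p))-uv).ravel(),[.563,.088,.18,1.75,0,0])
x=s.x;print(x[:3].round(4),np.degrees(x[3:]).round(2),s.fun.reshape(-1,2).round(2).tolist())
s=least_squares(lambda p:(pix(c,w([p[0],p[1],p[2],p[3],p[4],0]))-uv).ravel(),[.563,.088,.18,1.75,0]);x=s.x;print(x[:3].round(4),np.degrees(x[3:]).round(2))
nose=R.from_euler("ZY",[x[3],x[4]]).apply([.11,0,0])+x[:3]
Rh=R.from_euler("z",100.21,degrees=True);print("nose in hopper",Rh.inv().apply(nose-[.5403,.2032,0]))
B=np.array([(32,27,699*0+718,269),(32,-27,699,367)],float)
Y=Rh.apply(np.c_[B[:,:2]/1e3,[0.1535]*2])+[.5403,.2032,0];print(pix(c,Y)-(B[:,2:]/1.5625-.18))
```

```text
[0.5622 0.0896 0.1776] [1.0014e+02 1.8000e-01 4.0000e-02] [[0.46, -0.08], [0.74, 0.11], [0.64, -0.74], [0.02, 0.42], [-1.01, 0.37], [-0.61, 0.21], [-0.4, -0.2]]
[0.5622 0.0896 0.1776] [100.14   0.17]
nose in hopper [-0.00569861 -0.00151353  0.17723562]
[[ 2.07334134 -0.15615408]
 [-0.37554121  0.92429669]]
```

Request:
move_arm(linear=[[0.05, 0, 0.2], [0.1, -0.1, 0.6], [0.1, -0.1, 1.2], [0.1, -0.1, 1.9], [0.1, -0.1, 2.6], [0.1, -0.1, 3.2], [0.1, -0.1, 3.7], [0.1, -0.1, 4.1], [0.1, -0.1, 4.4], [0.1, -0.1, 4.5], [0.1, -0.1, 4.5], [0.1, -0.1, 4.5]], angular=[[0, 0, 0], [0, 0, 0], [0, 0, 0], [0, 0, 0], [0, 0, 0], [0, 0, 0], [0, 0, 0], [0, 0, 0], [0, 0, 0], [0, 0, 0], [0, 0, 0], [0, 0, 0]], grip=[-1, -1, -1, -1, -1, -1, -1, -1, -1, -1, -1, -1])

```text
clock: 11.95
position: [0.5621, 0.0766, 0.1905]
ee_rot: [0.0, -0.089, 0.996, 0.0]
wrist_force: [-1.1, -0.4, -4.5]
finger_gap: 0.0137
gripper_force: 58.5
```

Run:
```python
from h import *
for i in range(4):
    c=robot.camera("wrist");P,Q,o=tool();print(P.round(4),o["clock"],o["wrist_force"].round(2),o["wrist_torque"].round(3))
cv2.imwrite("pics/w4.png",cv2.resize(c["img"][150:300,290:490,::-1],(800,600),interpolation=cv2.INTER_CUBIC))
```

```text
[0.5621 0.0766 0.1906] 12.0 [ 0.13  0.39 -3.3 ] [0.027 0.029 0.02 ]
[0.5621 0.0766 0.1906] 12.05 [-0.39  0.12 -2.  ] [ 0.045 -0.029  0.005]
[0.5621 0.0766 0.1905] 12.1 [ 0.18 -0.43 -3.44] [0.068 0.042 0.024]
[0.5621 0.0766 0.1905] 12.15 [-0.19 -0.66 -3.21] [ 0.032 -0.038 -0.002]
```

View pics/w4.png

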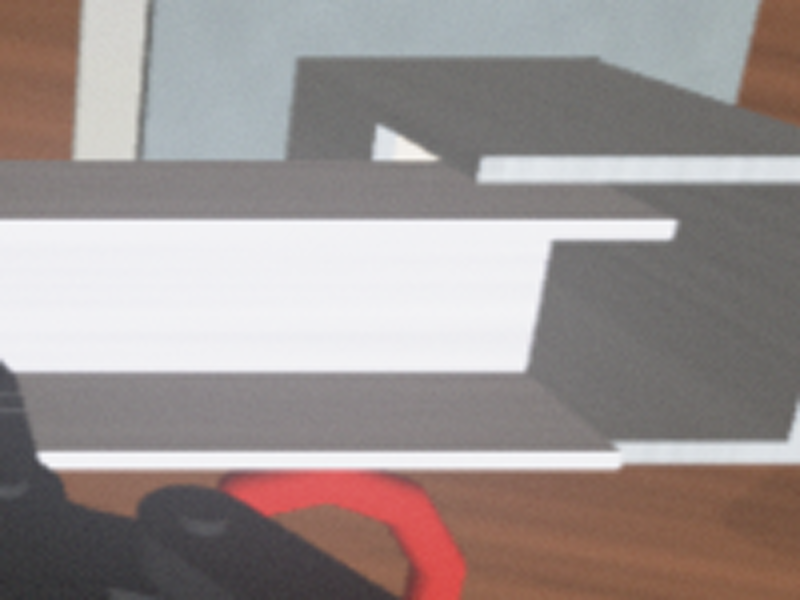

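The crop shows the nose inside the filler between the cheeks, with chute wall edges at rows 219 and 470 and cheek inner edges at rows 183 and 440. I'll check the lateral clearance numerically.

Run:
```python
from h import *
c=robot.camera("wrist")
Rh=R.from_euler("z",100.21,degrees=True)
f=lambda u,v,z:(Rh.inv().apply(ray(c,[u/4-.375+290,v/4-.375+150],z)-[.5403,.2032,0])*1e3).round(1)
print("chute+y",f(678,219,.1645),"-y",f(622,470,.1645))
print("cheek+y inner",f(478,183,.1528),f(800,183,.1528),"-y inner",f(790,440,.1528),"outer",f(622,464,.1528))
```

```text
chute+y [[ -9.   21.6 164.5]] -y [[ -8.5 -20.4 164.5]]
cheek+y inner [[-32.2  23.2 152.8]] [[ 17.8  23.3 152.8]] -y inner [[ 27.6 -22.1 152.8]] outer [[  0.4 -26.7 152.8]]
```

Request:
move_arm(linear=[[0, 0, 0.3], [0, 0, 0.6], [0, 0, 0.9], [0, 0, 1.0], [0, 0, 1.0], [0, 0, 1.0]], angular=[[0, 0, 0], [0, 0, 0], [0, 0, 0], [0, 0, 0], [0, 0, 0], [0, 0, 0]], grip=[-1, -1, -1, -1, -1, -1])

```text
clock: 12.8
position: [0.562, 0.0766, 0.1803]
ee_rot: [-0.0, -0.089, 0.996, 0.0]
wrist_force: [0.2, -0.3, -3.6]
finger_gap: 0.0133
gripper_force: 58.5
```

```bash
cat > f.py <<'E'
from h import *
F=[];T=[]
for i in range(6):
    robot.camera("top");P,Q,o=tool();F.append(Q.inv().apply(o["wrist_force"]));T.append(Q.inv().apply(o["wrist_torque"]))
print(P.round(4),o["clock"],"toolF",np.mean(F,0).round(2),"toolT",np.mean(T,0).round(3),"gap",o["finger_gap"],"world Fz",np.mean([Q.apply(f)[2] for f in F]).round(2))
E
python3 f.py
```

```text
[0.562  0.0766 0.1804] 13.1 toolF [0.08 0.08 3.45] toolT [-0.034  0.01   0.012] gap 0.013235586794560885 world Fz -3.45
```

Request:
move_arm(linear=[[0, 0, 0.1], [0, 0, 0.2], [0, 0, 0.3], [0, 0, 0.3], [0, 0, 0.3]], angular=[[0, 0, 0], [0, 0, 0], [0, 0, 0], [0, 0, 0], [0, 0, 0]], grip=[-1, -1, -1, -1, -1])

```text
clock: 13.6
position: [0.5619, 0.0766, 0.1772]
ee_rot: [-0.0, -0.089, 0.996, 0.0]
wrist_force: [0.1, -0.1, -2.8]
finger_gap: 0.0135
gripper_force: 58.5
```

```bash
python3 f.py
```

```text
[0.562  0.0766 0.1773] 13.9 toolF [ 0.16 -0.09  3.24] toolT [-0.045  0.012  0.005] gap 0.013302166359341984 world Fz -3.24
```

Request:
move_arm(linear=[[0, 0, 0.05], [0, 0, 0.1], [0, 0, 0.15], [0, 0, 0.15]], angular=[[0, 0, 0], [0, 0, 0], [0, 0, 0], [0, 0, 0]], grip=[-1, -1, -1, -1])

```text
clock: 14.3
position: [0.5619, 0.0766, 0.1757]
ee_rot: [-0.0, -0.089, 0.996, -0.0]
wrist_force: [0.3, 0.6, -2.8]
finger_gap: 0.0134
gripper_force: 58.5
```

```bash
python3 f.py
```

```text
[0.562  0.0766 0.1758] 14.6 toolF [-0.16 -0.26  3.41] toolT [-0.054  0.     0.018] gap 0.013311668959070976 world Fz -3.41
```

Underside is now about 0.120 with no contact yet.

Request:
move_arm(linear=[[0, 0, 0.05], [0, 0, 0.1], [0, 0, 0.1]], angular=[[0, 0, 0], [0, 0, 0], [0, 0, 0]], grip=[-1, -1, -1])

```text
clock: 14.9
position: [0.5619, 0.0766, 0.1747]
ee_rot: [-0.0, -0.089, 0.996, 0.0]
wrist_force: [0.1, -0.6, -3.5]
finger_gap: 0.0132
gripper_force: 58.5
```

```bash
python3 f.py
```

```text
[0.562  0.0766 0.1748] 15.2 toolF [-0.17  0.04  3.42] toolT [-0.037 -0.007 -0.022] gap 0.01333194468266787 world Fz -3.42
```

Request:
move_arm(linear=[[0, 0, 0.05], [0, 0, 0.1], [0, 0, 0.1]], angular=[[0, 0, 0], [0, 0, 0], [0, 0, 0]], grip=[-1, -1, -1])

```text
clock: 15.5
position: [0.5621, 0.0764, 0.1742]
ee_rot: [0.0, -0.089, 0.996, -0.0]
wrist_force: [-0.7, -1.7, 0.7]
finger_gap: 0.0132
gripper_force: 59.2
```

```bash
python3 f.py
```

```text
[0.5622 0.0764 0.1741] 15.8 toolF [ 1.01 -1.41 -2.6 ] toolT [-0.186  0.258 -0.074] gap 0.013215015639611482 world Fz 2.6
```

Contact is felt with the underside at about 0.1187 m, matching the vision fit. I'll ease off a little so it rests lightly.

Request:
move_arm(linear=[[0, 0, -0.04], [0, 0, -0.04], [0, 0, -0.04]], angular=[[0, 0, 0], [0, 0, 0], [0, 0, 0]], grip=[-1, -1, -1])

```text
clock: 16.1
position: [0.5621, 0.0765, 0.1742]
ee_rot: [0.0, -0.089, 0.996, -0.0]
wrist_force: [-0.2, -2.0, 0.8]
finger_gap: 0.0129
gripper_force: 59.2
```

```bash
python3 f.py; python3 -c "
import numpy as np
for a in(3,6,9,12,16,20,24,28,32,36,40,44,46,48):
    t=np.radians(a);c,s=np.cos(t),np.sin(t);print(a,round(10.05*(1-c)+5.56*s,2),round(5.56*(1-c)-10.05*s,2))"
```

```text
[0.5621 0.0764 0.1742] 16.4 toolF [ 0.24 -2.02 -1.65] toolT [ 0.01   0.114 -0.05 ] gap 0.01302561574058523 world Fz 1.65
3 0.3 -0.52
6 0.64 -1.02
9 0.99 -1.5
12 1.38 -1.97
16 1.92 -2.55
20 2.51 -3.1
24 3.13 -3.61
28 3.79 -4.07
32 4.47 -4.48
36 5.19 -4.85
40 5.93 -5.16
44 6.68 -5.42
46 7.07 -5.53
48 7.46 -5.63
```

Request:
move_arm(linear=[[0, 0.15, -0.3], [0, 0.3, -0.57], [0, 0.47, -0.82], [0, 0.64, -1.07], [0, 0.64, -1.07]], angular=[[1.5, 0, 0], [3, 0, 0], [4.5, 0, 0], [6, 0, 0], [6, 0, 0]], grip=[-1, -1, -1, -1, -1])

```text
clock: 16.9
position: [0.5603, 0.0852, 0.1844]
ee_rot: [0.004, -0.091, 0.995, -0.052]
wrist_force: [0.0, -0.7, -4.2]
finger_gap: 0.0133
gripper_force: 58.7
```

```bash
cat >> f.py <<'E'
r=Q.apply([0,1,0]);print("pitch",np.degrees(np.arcsin(-r[2])).round(2),"pivot",(P+Q.apply([0,.1005,.0556])).round(4),"joints",o["joints"].round(2),"noseyaw",np.degrees(np.arctan2(r[1],r[0])).round(2))
E
python3 f.py
```

```text
[0.5607 0.0825 0.1846] 17.2 toolF [0.12 0.56 2.84] toolT [-0.413  0.024  0.005] gap 0.013010358681376002 world Fz -2.88
pitch 5.98 pivot [0.544  0.1751 0.1189] joints [-0.27  0.59  0.01  1.82  0.14  0.75  1.39] noseyaw 100.21
```

```bash
python3 f.py
```

```text
[0.5608 0.0825 0.1848] 17.5 toolF [-0.14 -0.12  3.02] toolT [-0.265  0.008 -0.004] gap 0.013368585440311921 world Fz -2.99
pitch 6.0 pivot [0.5441 0.1752 0.119 ] joints [-0.27  0.59  0.01  1.82  0.14  0.75  1.39] noseyaw 100.22
```

Request:
move_arm(linear=[[0, 0.1, -0.14], [0, 0.2, -0.29], [0, 0.31, -0.47], [0, 0.42, -0.64], [0, 0.53, -0.81], [0, 0.64, -0.97], [0, 0.76, -1.13], [0, 0.76, -1.13]], angular=[[1, 0, 0], [2, 0, 0], [3, 0, 0], [4, 0, 0], [5, 0, 0], [6, 0, 0], [7, 0, 0], [7, 0, 0]], grip=[-1, -1, -1, -1, -1, -1, -1, -1])

```text
clock: 18.3
position: [0.5591, 0.0929, 0.1953]
ee_rot: [0.01, -0.09, 0.99, -0.113]
wrist_force: [-0.5, -0.1, -3.5]
finger_gap: 0.0133
gripper_force: 58.7
```

```bash
python3 f.py
```

```text
[0.5593 0.0913 0.1954] 18.6 toolF [0.3  1.46 1.97] toolT [-0.747  0.025 -0.014] gap 0.012986837119699241 world Fz -2.25
pitch 12.98 pivot [0.5441 0.1754 0.1186] joints [-0.41  0.59  0.1   1.81  0.24  0.8   1.25] noseyaw 100.21
```

Request:
move_arm(linear=[[0, 0.1, -0.15], [0, 0.2, -0.31], [0, 0.31, -0.48], [0, 0.42, -0.65], [0, 0.53, -0.82], [0, 0.64, -0.98], [0, 0.76, -1.14], [0, 0.87, -1.31], [0, 0.87, -1.31]], angular=[[1, 0, 0], [2, 0, 0], [3, 0, 0], [4, 0, 0], [5, 0, 0], [6, 0, 0], [7, 0, 0], [8, 0, 0], [8, 0, 0]], grip=[-1, -1, -1, -1, -1, -1, -1, -1, -1])

```text
clock: 19.5
position: [0.557, 0.1042, 0.2058]
ee_rot: [0.016, -0.089, 0.979, -0.181]
wrist_force: [0.1, 0.7, -1.9]
finger_gap: 0.0133
gripper_force: 59.0
```

```bash
cat >> f.py <<'E'
f=np.mean([Q.apply(f) for f in F],0);print("contact(hopper x,y,z)",(R.from_euler("z",-100.21,degrees=True).apply(f)+[0,0,3.42]).round(2))
E
python3 f.py
```

```text
[0.5571 0.1031 0.206 ] 19.8 toolF [-0.19  2.48  0.91] toolT [-1.255 -0.013  0.033] gap 0.012951848834320424 world Fz -1.74
pitch 20.95 pivot [0.5439 0.1759 0.1181] joints [-0.56  0.61  0.18  1.79  0.33  0.87  1.12] noseyaw 100.25
contact(hopper x,y,z) [ 1.99 -0.19  1.68]
```

Request:
move_arm(linear=[[0, 0.1, -0.17], [0, 0.2, -0.34], [0, 0.31, -0.51], [0, 0.42, -0.68], [0, 0.53, -0.85], [0, 0.64, -1.01], [0, 0.75, -1.17], [0, 0.86, -1.34], [0, 0.86, -1.34]], angular=[[1, 0, 0], [2, 0, 0], [3, 0, 0], [4, 0, 0], [5, 0, 0], [6, 0, 0], [7, 0, 0], [8, 0, 0], [8, 0, 0]], grip=[-1, -1, -1, -1, -1, -1, -1, -1, -1])

```text
clock: 20.7
position: [0.5548, 0.1167, 0.215]
ee_rot: [0.022, -0.087, 0.964, -0.249]
wrist_force: [0.7, 1.3, -0.4]
finger_gap: 0.0133
gripper_force: 59.2
```

```bash
python3 f.py
```

```text
[0.5549 0.1157 0.2153] 21.0 toolF [ 0.25  2.48 -0.16] toolT [-1.316  0.017 -0.008] gap 0.01296633331573792 world Fz -1.06
pitch 28.94 pivot [0.544  0.1757 0.1181] joints [-0.69  0.65  0.25  1.76  0.41  0.95  1.  ] noseyaw 100.25
contact(hopper x,y,z) [2.25 0.26 2.36]
```

Request:
move_arm(linear=[[0, 0.1, -0.17], [0, 0.2, -0.35], [0, 0.31, -0.52], [0, 0.41, -0.69], [0, 0.52, -0.86], [0, 0.63, -1.02], [0, 0.74, -1.18], [0, 0.86, -1.35], [0, 0.97, -1.5], [0, 0.97, -1.5]], angular=[[1, 0, 0], [2, 0, 0], [3, 0, 0], [4, 0, 0], [5, 0, 0], [6, 0, 0], [7, 0, 0], [8, 0, 0], [9, 0, 0], [9, 0, 0]], grip=[-1, -1, -1, -1, -1, -1, -1, -1, -1, -1])

```text
clock: 22.0
position: [0.5518, 0.132, 0.2232]
ee_rot: [0.029, -0.085, 0.942, -0.324]
wrist_force: [0.6, 1.5, -1.9]
finger_gap: 0.0129
gripper_force: 59.1
```

```bash
python3 f.py
```

```text
[0.552  0.131  0.2238] 22.3 toolF [0.39 2.89 0.1 ] toolT [-1.484 -0.002  0.012] gap 0.013370715521085338 world Fz -1.85
pitch 37.95 pivot [0.544  0.1754 0.1182] joints [-0.81  0.71  0.3   1.72  0.48  1.06  0.9 ] noseyaw 100.24
contact(hopper x,y,z) [2.22 0.39 1.57]
```

Request:
move_arm(linear=[[0, 0.1, -0.17], [0, 0.21, -0.34], [0, 0.32, -0.5], [0, 0.43, -0.67], [0, 0.54, -0.84], [0, 0.65, -1.0], [0, 0.76, -1.16], [0, 0.88, -1.33], [0, 0.99, -1.48], [0, 0.99, -1.48], [0, 0.99, -1.48], [0, 0.99, -1.48]], angular=[[1, 0, 0], [2, 0, 0], [3, 0, 0], [4, 0, 0], [5, 0, 0], [6, 0, 0], [7, 0, 0], [8, 0, 0], [9, 0, 0], [9, 0, 0], [9, 0, 0], [9, 0, 0]], grip=[-1, -1, -1, -1, -1, -1, -1, -1, -1, -1, -1, -1])

```text
clock: 23.5
position: [0.5489, 0.148, 0.229]
ee_rot: [0.035, -0.082, 0.914, -0.396]
wrist_force: [-0.8, 3.7, -2.6]
finger_gap: 0.013
gripper_force: 59.3
```

```bash
python3 f.py
python3 - <<'E'
from h import *
w=robot.camera("wrist");s=robot.camera("side")
a=cv2.resize(w["img"][60:350,30:480,::-1],(400,300));b=cv2.resize(s["img"][110:230,170:330,::-1],(400,300),interpolation=cv2.INTER_CUBIC)
cv2.imwrite("pics/t1.png",np.hstack([a,b]))
print([(np.round(d["point"],3).tolist(),round(d["p"],2)) for d in robot.recognise("nut1","side")], [(np.round(d["point"],3).tolist(),round(d["p"],2)) for d in robot.recognise("nut1","wrist")])
E
```

```text
[0.5491 0.1476 0.2295] 23.8 toolF [ 0.2   2.97 -1.07] toolT [-1.83   0.044 -0.023] gap 0.013124711921904106 world Fz -1.44
pitch 46.97 pivot [0.5441 0.1751 0.1181] joints [-0.9   0.78  0.35  1.67  0.53  1.17  0.82] noseyaw 100.25
contact(hopper x,y,z) [2.81 0.2  1.98]
[([0.541, 0.096, 0.234], 0.55)] []
```

View pics/t1.png

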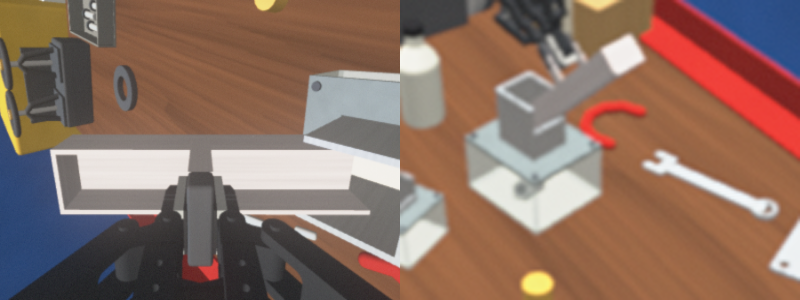

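The wrist view shows the trough empty. The side view shows nuts in the clear bin at about (527,187), with none on the bench. Now I'll slide the chute back out along its own axis.

Request:
move_arm(linear=[[0, -0.5, -0.3], [0, -1.5, -0.5], [0, -3, -0.5], [0, -5, -0.5], [0, -7, -0.5], [0, -9, -0.5], [0, -10, -0.5], [0, -10, -0.5], [0, -10, -0.5]], angular=[[0, 0, 0], [0, 0, 0], [0, 0, 0], [0, 0, 0], [0, 0, 0], [0, 0, 0], [0, 0, 0], [0, 0, 0], [0, 0, 0]], grip=[-1, -1, -1, -1, -1, -1, -1, -1, -1])

```text
clock: 24.9
position: [0.5605, 0.0845, 0.3058]
ee_rot: [0.036, -0.082, 0.914, -0.397]
wrist_force: [-0.8, 0.9, -3.0]
finger_gap: 0.0132
gripper_force: 59.0
```

```bash
python3 f.py
python3 - <<'E'
from h import *
s=robot.camera("side")
cv2.imwrite("pics/t2.png",cv2.resize(s["img"][130:220,180:300,::-1],(800,600),interpolation=cv2.INTER_CUBIC))
print([(np.round(d["point"],3).tolist(),round(d["p"],2)) for d in robot.recognise("nut1","side")])
E
```

```text
[0.5605 0.0845 0.3055] 25.2 toolF [-0.07  2.26  1.57] toolT [-1.177  0.005 -0.008] gap 0.013476732106407402 world Fz -2.72
pitch 47.01 pivot [0.5554 0.1119 0.1941] joints [-0.84  0.65  0.38  1.69  0.58  1.2   0.93] noseyaw 100.36
contact(hopper x,y,z) [ 0.4  -0.06  0.7 ]
[([0.552, 0.042, 0.301], 0.44)]
```

View pics/t2.png

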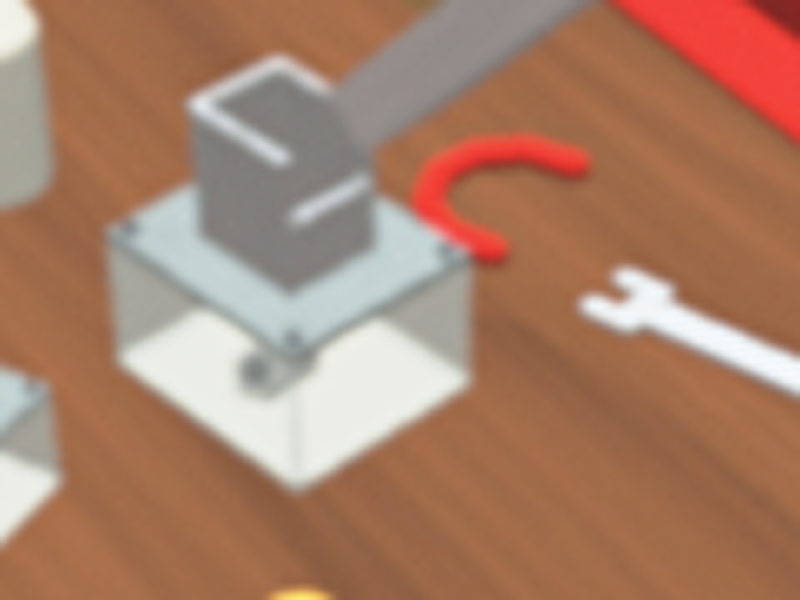

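The bin shows nuts lying together at (250–300, 370), and the chute is clear of the filler. Next I'll level it and return it to its original free spot.

```bash
python3 f.py|head -1
python3 - <<'E'
from h import *
print(to([.5564,-.2042,.18],down(63.45)))
print(to([.5605,.03,.28],down(100.3)))
E
```

```text
[0.5606 0.084  0.3061] 25.6 toolF [-0.24  1.86  1.62] toolT [-1.195  0.018 -0.002] gap 0.013076259647113921 world Fz -2.46
([5.54, -10.07, 29.28], [-45.34, 15.08, 34.68])
([0.97, -1.71, 5.66], [-47.0, -0.02, -0.05])
```

Request:
move_arm(linear=[[0.1, -0.1, 0.4], [0.2, -0.3, 1], [0.3, -0.5, 1.6], [0.4, -0.7, 2.3], [0.5, -0.9, 3.0], [0.6, -1.1, 3.7], [0.7, -1.3, 4.4], [0.8, -1.5, 5.0], [0.9, -1.6, 5.4], [1, -1.7, 5.7], [1, -1.7, 5.7], [1, -1.7, 5.7], [1, -1.7, 5.7]], angular=[[-2, 0, 0], [-6, 0, 0], [-11, 0, 0], [-16, 0, 0], [-22, 0, 0], [-28, 0, 0], [-34, 0, 0], [-39, 0, 0], [-43, 0, 0], [-46, 0, 0], [-47, 0, 0], [-47, 0, 0], [-47, 0, 0]], grip=[-1, -1, -1, -1, -1, -1, -1, -1, -1, -1, -1, -1, -1])

```text
clock: 26.9
position: [0.5601, 0.0303, 0.2797]
ee_rot: [-0.0, -0.09, 0.996, -0.0]
wrist_force: [-0.6, 1.1, -1.9]
finger_gap: 0.0133
gripper_force: 58.9
```

```bash
python3 f.py
python3 - <<'E'
from h import *
print(to([.5564,-.2042,.15],down(63.45)))
E
```

```text
[0.5602 0.0306 0.2796] 27.2 toolF [-0.44  0.06  2.43] toolT [ 0.014  0.017 -0.018] gap 0.013441619295551405 world Fz -2.43
pitch 0.01 pivot [0.5421 0.1294 0.224 ] joints [-0.15  0.46  0.07  1.73 -0.04  0.95  1.68] noseyaw 100.33
contact(hopper x,y,z) [ 0.06 -0.44  0.99]
([4.58, -23.02, 12.96], [-0.01, -0.01, 36.88])
```

Request:
move_arm(linear=[[0.2, -0.8, 0], [0.5, -2.3, 0], [0.9, -4.5, 0], [1.4, -7, 1], [1.9, -9.5, 2], [2.4, -12, 3.5], [2.9, -14.5, 5], [3.4, -17, 7], [3.9, -19.5, 9], [4.3, -21.5, 11], [4.6, -22.7, 12.4], [4.6, -23, 13], [4.6, -23, 13], [4.6, -23, 13], [4.6, -23, 13]], angular=[[0, 0, 1], [0, 0, 3.5], [0, 0, 7], [0, 0, 11], [0, 0, 15], [0, 0, 19], [0, 0, 23], [0, 0, 27], [0, 0, 31], [0, 0, 34], [0, 0, 36], [0, 0, 36.9], [0, 0, 36.9], [0, 0, 36.9], [0, 0, 36.9]], grip=[-1, -1, -1, -1, -1, -1, -1, -1, -1, -1, -1, -1, -1, -1, -1])

```text
clock: 28.7
position: [0.5568, -0.2035, 0.1506]
ee_rot: [0.001, 0.229, 0.973, 0.0]
wrist_force: [0.1, 0.0, -2.0]
finger_gap: 0.0134
gripper_force: 58.9
```

Request:
move_arm(linear=[[0, 0, 1], [0, 0, 2.5], [0, 0, 4.5], [0, 0, 6.5], [0, 0, 7.8], [0, 0, 8.4], [0, 0, 8.8], [0, 0, 8.9], [0, 0, 8.9], [0, 0, 8.9]], angular=[[0, 0, 0], [0, 0, 0], [0, 0, 0], [0, 0, 0], [0, 0, 0], [0, 0, 0], [0, 0, 0], [0, 0, 0], [0, 0, 0], [0, 0, 0]], grip=[-1, -1, -1, -1, -1, -1, -1, -1, -1, -1])

```text
clock: 29.7
position: [0.5564, -0.2049, 0.0613]
ee_rot: [0.001, 0.231, 0.973, -0.0]
wrist_force: [-1.1, 0.2, -1.7]
finger_gap: 0.0133
gripper_force: 58.9
```

```bash
python3 f.py
```

```text
[ 0.556  -0.2047  0.0608] 30.0 toolF [-0.3   0.2   2.55] toolT [ 0.003 -0.008  0.013] gap 0.013389143991856308 world Fz -2.55
pitch -0.01 pivot [ 0.6011 -0.1149  0.0053] joints [ 0.2   0.8   0.17  1.82 -0.24  0.53  1.63] noseyaw 63.35
contact(hopper x,y,z) [-0.02 -0.37  0.87]
```

Request:
move_arm(linear=[[0, 0, 0.15], [0, 0, 0.3], [0, 0, 0.4], [0, 0, 0.48], [0, 0, 0.52], [0, 0, 0.52]], angular=[[0, 0, 0], [0, 0, 0], [0, 0, 0], [0, 0, 0], [0, 0, 0], [0, 0, 0]], grip=[-1, -1, -1, -1, -1, -1])

```text
clock: 30.6
position: [0.5558, -0.2047, 0.0557]
ee_rot: [-0.0, 0.231, 0.973, 0.0]
wrist_force: [-0.9, 0.8, 0.3]
finger_gap: 0.0136
gripper_force: 59.5
```

```bash
python3 f.py
```

```text
[ 0.5558 -0.2047  0.0557] 30.9 toolF [ 1.81 -0.26 -2.63] toolT [ 0.052  0.362 -0.004] gap 0.013583557801815842 world Fz 2.63
pitch -0.0 pivot [ 6.009e-01 -1.149e-01  1.000e-04] joints [ 0.2   0.81  0.16  1.82 -0.24  0.52  1.63] noseyaw 63.34
contact(hopper x,y,z) [0.88 1.61 6.05]
```

On the bench. I'll release partly first, then fully, and retreat straight up.

Request:
move_arm(linear=[[0, 0, 0], [0, 0, 0], [0, 0, 0], [0, 0, 0], [0, 0, 0], [0, 0, 0], [0, 0, 0], [0, 0, 0], [0, 0, -1], [0, 0, -3], [0, 0, -6], [0, 0, -10], [0, 0, -14], [0, 0, -18], [0, 0, -18], [0, 0, -18]], angular=[[0, 0, 0], [0, 0, 0], [0, 0, 0], [0, 0, 0], [0, 0, 0], [0, 0, 0], [0, 0, 0], [0, 0, 0], [0, 0, 0], [0, 0, 0], [0, 0, 0], [0, 0, 0], [0, 0, 0], [0, 0, 0], [0, 0, 0], [0, 0, 0]], grip=[0.2, 0.2, 0.2, 0.2, 0.5, 0.5, 0.5, 0.5, 0.5, 0.5, 0.5, 0.5, 0.5, 0.5, 0.5, 0.5])

```text
clock: 32.5
position: [0.5563, -0.2049, 0.2371]
ee_rot: [0.001, 0.23, 0.973, 0.0]
wrist_force: [-0.6, 0.2, 0.6]
finger_gap: 0.0642
gripper_force: 0.0
```

```bash
python3 f.py|head -1
python3 - <<'E'
from h import *
s=robot.camera("side");w=robot.camera("wrist")
cv2.imwrite("pics/end.png",np.hstack([cv2.resize(s["img"][120:320,150:417,::-1],(400,300)),cv2.resize(w["img"][:,:,::-1],(400,300))]))
E
```

```text
[ 0.5553 -0.2045  0.2343] 32.8 toolF [ 0.3  -0.01  0.1 ] toolT [-0.003 -0.03  -0.043] gap 0.06425551859066267 world Fz -0.1
```

View pics/end.png

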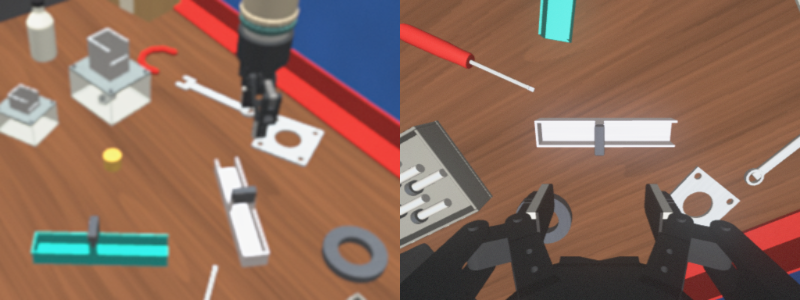

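The chute sits flat and empty at side crop (243,210), the gripper is clear of it, and the bystanders haven't moved.

```bash
python3 -c "
from bench import robot
print(robot.job_done())"
```

```text
the job is handed in; nothing more can be done
None
```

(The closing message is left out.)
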